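Sweep the measured spacers into the tray's well

TASK

The three small brass spacers on the white deck of the blue-rimmed counting tray have been measured: with closed fingertips, gently push each of them across the deck and over its near edge, so that all three drop into the long grey well. Do not pinch or lift the spacers, and leave the larger black-and-steel setting ring lying undisturbed where it is on the deck.

Things in the scene. Friction and masses are not known exactly. Their poses are not given: they have to be found in the camera images.
- tray: fixed counting tray with blue rims; origin on the worktop under the deck. Own axes: z up, +x from well to deck, roughly away from the robot, y along the well. White flat deck: top at z = 30 mm, x = -75 (open edge over the well, no rim) to +100 mm, y = -132 to +132 mm. Rims 6 mm thick, top at z = 36 mm, stand outside the deck's far side and ends and round the well.
- spacer_1_center (a point): centre (half-way up) of a brass spacer: round, 20 mm diameter, 14 mm high with a 9 mm bore, 30 g, loose, standing on the deck
- spacer_2_center (a point): centre of the second brass spacer, the same size
- spacer_3_center (a point): centre of the third brass spacer, the same size
- small_ring_center (a point): centre (half-way up) of the setting ring, a black-sided steel ring 34 mm in diameter and 12 mm high lying flat and loose on the deck; it is to stay where it is. Ring and spacers stand in four lanes side by side, in any order, at least 48 mm apart centre to centre along the tray's y and within 30 mm of the tray's origin in x.
- spacer_1: body of brass spacer 1: origin at the centre of its underside, 7 mm below spacer_1_center
- spacer_2: body of brass spacer 2: origin at the centre of its underside, 7 mm below spacer_2_center
- spacer_3: body of brass spacer 3: origin at the centre of its underside, 7 mm below spacer_3_center
- tray_well (a point): centre of the grey well floor, at x = -110, z = 5 mm in the tray's axes; the well is open above, 70 mm wide (tray x = -145 to -75 mm) and 264 mm long (tray y = -132 to +132 mm), 25 mm deep below the deck's edge; its near wall rises to z = 36 mm.
Mind the look-alikes: they are no part of the job. What is shaped like the spacer_3 but green is not meant.

How it is judged:
By the outcome, as a careful person would: the job done as asked, in the order asked, and still so for the second after the job is handed in, with the robot touching nothing.
It also fails if it takes over 48 s, if anything falls off the work surface, if the arm or the gripper's body presses on something with over 40 N, if the wrist force passes 120 N, or if a joint passes its speed limit or range.

ROBOT

A 6-joint arm with a two-finger parallel gripper is mounted at the origin on a cart in front of the work surface, level with it; the furniture and walls round the work are solid. World frame = base frame: x ahead of the robot, y to its left, z up, the work surface at z = 0. Lengths are in m, angles in rad, forces in N, time in s.
With the tool pointing down it reaches from about 0.375 to 0.9 m from the base axis. Payload 3.1 kg.
Tool frame: the origin (TCP) lies on the centre line of the jaws, within the pads' length; the fingertips stand 14 mm ahead of it and the grasp point (between the pads) lies 5 mm behind it; x points along the fingers, y is the direction in which the jaws open and shut, and the axes are right-handed (so a half turn about x gives the same grasp; the last joint's range is limited). The gripper opens to 87 mm and grips with 3 to 60 N. Pads are 19 mm wide; open, the fingers measure 117 mm over their backs; the gripper's body (75 mm by 190 mm) begins 51 mm behind the grasp point.
Start: joints at [0.971, 0.527, 1.433, -0, 1.181, -0.178], TCP at [0.256, 0.57, 0.204] pointing down, gripper open.
Joint ranges: [-3.08, 3.08], [-0.75, 2.2], [0.22, 2.44], [-1.43, 4.57], [0, 2.65], [-2.85, 2.85]. Speed limits (rad/s): [2.79, 2.79, 3.14, 3.14, 3.14, 3.14].

INTERFACE

Orientations are given as a unit quaternion [x, y, z, w].
In Python, from bench import telemetry, imaging, arm, spotter gives the robot as it stands.
- The arm moves only by the shell command python3 -m creep 'ROWS' [FORCE]. ROWS is JSON, a list of rows, each a list of 3 entries, a list of its own where there are three numbers: the shift along the world's x, y, z in mm, then the turn, a rotation vector about the world's x, y, z in degrees, then the closure, from 0 (fully open) to 1 (shut). In form: [[[dx, dy, dz], [wx, wy, wz], fingers], ...]. A call has 1 to 12 rows; each row is the pose to reach, as a shift and turn from the pose measured when the call began; what a row does not reach only later rows make up. A row lasts 1/10 s, in which the tool goes at most 50 mm and 8.59 degrees, less where a joint would pass 70% of its speed; a pose out of reach is approached as far as the arm can. A call with a gripper value outside its range is refused whole. The fingers move at their own pace and stop on an object; FORCE is the grip in N (left out, the last holds). Time passes only in rows, so rows that repeat a pose let the fingers close. It gives the time, the measured TCP pose, the force and the opening at its end, in the units of the state.
- telemetry.sense(): the state, without advancing time (a new reading comes with each control period).
- imaging.grab_frame(name): name is "scene" or "top"; returns the picture (480x640x3 uint8, red, green, blue); there is no depth.
- imaging.camera_model(name): a dict with "K" (3x3 intrinsics, pixels), "rvec" (rotation vector, rad) and "tvec" (3), from world to camera coordinates, as OpenCV has them. Camera axes: x right, y down, z forward; pixel columns grow to the right and rows downward; lengths in m; the calibration is good to about 2 mm. A picture is of the moment at which its call begins. camera_model takes no time and is no camera call.
- arm.close_job(): hands the job in, once; it reports no verdict.
Trained networks look in the newest picture that a camera, given by its name, has taken for a name from the list of things; names that differ only in an ending like _2 or _b are one class to them, and where a whole thing is asked for, a point or a joint stands for the part that bears it (a point fixed in the world has none). Each returns a list of dicts, best first, with "p" (0 to 1); they miss things now and then, are a little off and sometimes report something else, mostly with a low value. They report only what shows in the picture. A call takes as long as a camera call. They do not tell look-alikes from the thing itself.
- spotter.silhouettes(thing, camera): "region" (480x640 bool, what is visible of it) and "bbox" ([left, top, right, bottom] in pixels, round what is visible of it).
- spotter.place_of(thing, camera): "pixel" ([column, row] in pixels: a listed point, or the origin of a listed thing).
The state is a dict: "time_s": time; "qpos": joint angles; "joint_vel": joint speeds; "effort": joint torques, N m; "tcp_pos": TCP position; "eef_rot": TCP orientation; "ft_force": force on the tool from outside, world axes, zero at the start; "ft_torque": the same for the moment, N m; "gripper_width": finger opening in m.
Only numpy, scipy, OpenCV 4.12 (cv2) and the standard library are available. Lean on these libraries where they do the work, as an engineer would, in place of code of your own. Each camera call takes 0.05 s, during which the arm holds its last target.

## Working session

There is one attempt and no reset: what is moved stays moved. The work goes in short steps, Python scripts to look and compute and a shell command to move; the robot and the scene stay as the last step left them, time stands still between calls to the robot, and variables do not carry over. Pictures are saved under pics/ and viewed, and the job is handed in when it is done.

```bash
mkdir -p pics; ls
python3 - <<'E'
from bench import telemetry, imaging, arm, spotter
import cv2
s=telemetry.sense();print(s['time_s'],s['tcp_pos'],s['eef_rot'],s['gripper_width'])
for n in ['scene','top']:
    im=imaging.grab_frame(n);cv2.imwrite(f'pics/{n}0.png',im[:,:,::-1])
    for t in ['spacer_1_center','small_ring_center','tray','tray_well']:
        try:
            r=spotter.place_of(t,n);print(n,t,[(x['pixel'],round(x['p'],2)) for x in r])
        except Exception as e: print(n,t,e)
    print(imaging.camera_model(n))
E
```

```text
pics
0.0 [0.25542    0.56958872 0.2030791 ] [ 0.14732127  0.6917229  -0.14872153  0.69115684] 0.08708576534764804
scene spacer_1_center [([275.5, 248.1], 0.63)]
scene small_ring_center [([289.2, 210.7], 0.8)]
scene tray [([254.3, 262.9], 0.55)]
scene tray_well [([300.3, 304.6], 0.9)]
{'K': array([[619.50885488,   0.        , 310.89238314],
       [  0.        , 619.50885488, 234.88825353],
       [  0.        ,   0.        ,   1.        ]]), 'rvec': array([ 1.25942518, -2.31998869,  0.88283403]), 'tvec': array([0.01785471, 0.46815481, 0.52088266])}
top spacer_1_center [([298.6, 220.9], 0.43)]
top small_ring_center [([316.0, 190.0], 0.68)]
top tray [([281.9, 215.7], 0.79)]
top tray_well [([285.9, 270.8], 0.75)]
{'K': array([[446.3230618 ,   0.        , 314.59594858],
       [  0.        , 446.3230618 , 239.63971375],
       [  0.        ,   0.        ,   1.        ]]), 'rvec': array([ 2.17984515, -2.1140213 ,  0.15680416]), 'tvec': array([-0.30931321,  0.4768812 ,  0.83753814])}
```

View pics/scene0.png

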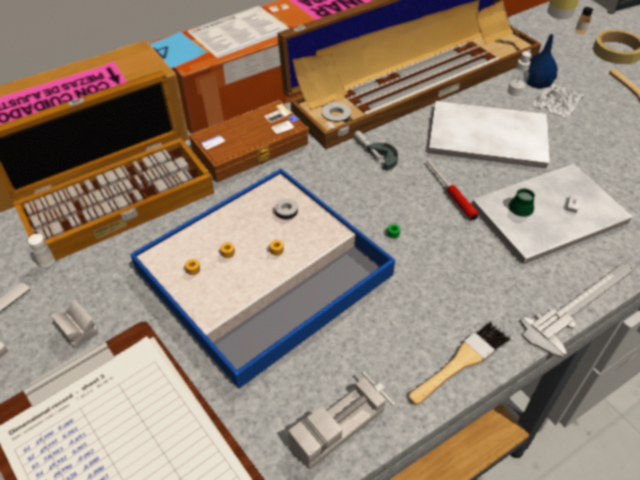

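View pics/top0.png

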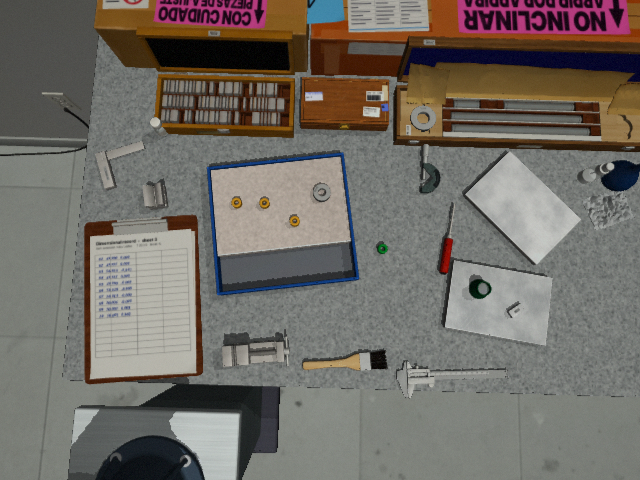

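The scene view shows three brass spacers at about (192,266), (227,249) and (276,246), the ring at (286,209), and the green look-alike off the tray at (393,230). In the top view the spacers are at (236,202), (264,203) and (294,220), and the ring is at (321,192). Next I'll turn these into world positions and fit the tray pose.

```bash
cat > h.py <<'E'
import numpy as np,cv2
from bench import imaging
def unproj(n,px,z):
    m=imaging.camera_model(n);R,_=cv2.Rodrigues(m['rvec']);t=m['tvec'].ravel()
    d=R.T@(np.linalg.inv(m['K'])@np.array([px[0],px[1],1.]));c=-R.T@t
    return c+d*(z-c[2])/d[2]
def proj(n,P):
    m=imaging.camera_model(n);return cv2.projectPoints(np.array(P,float).reshape(-1,1,3),m['rvec'],m['tvec'],m['K'],None)[0].reshape(-1,2)
E
python3 - <<'E'
from h import *
from scipy.optimize import least_squares
def blobs(n):
    im=cv2.imread(f'pics/{n}0.png');h=cv2.cvtColor(im,cv2.COLOR_BGR2HSV)
    br=cv2.inRange(h,(12,130,90),(30,255,255)); bl=cv2.inRange(h,(105,140,60),(125,255,255))
    return im,br,bl
for n,roi in [('scene',(170,220,300,290)),('top',(215,170,345,250))]:
    im,br,bl=blobs(n)
    m=np.zeros_like(br);a,b,c,d=roi;m[b:d,a:c]=br[b:d,a:c]
    N,l,s,ce=cv2.connectedComponentsWithStats(m)
    for i in range(1,N):
        if s[i,4]>15: print(n,s[i],ce[i],unproj(n,ce[i],.037).round(4))
    N,l,s,ce=cv2.connectedComponentsWithStats(bl)
    for i in range(1,N):
        if s[i,4]>800 :
            c=cv2.findContours((l==i).astype(np.uint8),0,2)[0][0]
            q=cv2.approxPolyDP(c,12,True)[:,0];print(n,s[i],[ (list(p),unproj(n,p,.036)[:2].round(3)) for p in q])
print('ring',unproj('top',(321,192),.036),unproj('scene',(286,209),.036))
E
```

```text
scene [270 240  13  15 161] [276.2173913  247.08695652] [ 0.52   -0.2546  0.037 ]
scene [220 243  14  15 164] [226.98780488 249.75      ] [ 0.5541 -0.1938  0.037 ]
scene [185 259  14  16 172] [192.04069767 266.55232558] [ 0.5534 -0.139   0.037 ]
scene [ 288    0  184   86 3112] [([np.int32(471), np.int32(0)], array([ 0.902, -0.974])), ([np.int32(401), np.int32(0)], array([ 0.988, -0.848])), ([np.int32(290), np.int32(39)], array([ 0.987, -0.563])), ([np.int32(292), np.int32(85)], array([ 0.848, -0.482])), ([np.int32(292), np.int32(57)], array([ 0.928, -0.531]))]
scene [ 131  170  263  217 4309] [([np.int32(281), np.int32(170)], array([ 0.657, -0.344])), ([np.int32(131), np.int32(254)], array([ 0.623, -0.077])), ([np.int32(238), np.int32(386)], array([ 0.357, -0.106])), ([np.int32(392), np.int32(272)], array([ 0.394, -0.365]))]
top [231 197  11  11  74] [236.21621622 202.41891892] [ 0.5553 -0.1377  0.037 ]
top [259 198  11  11  78] [264.07692308 202.84615385] [ 0.5561 -0.1927  0.037 ]
top [290 216  10  11  71] [294.33802817 220.67605634] [ 0.5222 -0.2537  0.037 ]
top [ 207  153  152  142 1602] [([np.int32(342), np.int32(153)], array([ 0.664, -0.344])), ([np.int32(207), np.int32(167)], array([ 0.626, -0.075])), ([np.int32(217), np.int32(294)], array([ 0.375, -0.111])), ([np.int32(358), np.int32(278)], array([ 0.414, -0.381]))]
ring [ 0.58184258 -0.30434708  0.036     ] [ 0.57806377 -0.30593609  0.036     ]
```

```bash
cat >> h.py <<'E'
O=np.array([.542,-.2246]);ang=.140
X=np.array([np.cos(ang),np.sin(ang)]);Y=np.array([-X[1],X[0]])
def tw(x,y): return O+X*x+Y*y
E
python3 - <<'E'
from h import *
from bench import telemetry
from scipy.spatial.transform import Rotation as R
s=telemetry.sense();r=R.from_quat(s['eef_rot']);print(r.as_matrix().round(4))
yv=np.r_[Y,0]
for sg in(1,-1):
    y=sg*yv;x=np.array([0,0,-1.]);T=np.c_[x,y,np.cross(x,y)]
    print(sg,np.degrees((R.from_matrix(T)*r.inv()).as_rotvec()).round(2))
for n,p in dict(s1=(.5545,-.1382),s2=(.5555,-.1931),s3=(.5215,-.2540),ring=(.580,-.305)).items():
    d=np.array(p)-O;t=np.array([d@X,d@Y]);a=tw(t[0]+.035,t[1]);e=tw(-.088,t[1]);print(n,(t*1e3).round(1),'start',a.round(4),'end',e.round(4), 'shift from now',((a-s['tcp_pos'][:2])*1e3).round(),'push',((e-a)*1e3).round(1))
# overlay check
import cv2
im=cv2.imread('pics/top0.png')
Q=[[-.075,-.132,.03],[-.075,.132,.03],[.1,.132,.03],[.1,-.132,.03],[-.145,-.132,.036],[-.145,.132,.036]]
P=proj('top',[[*tw(q[0],q[1]),q[2]] for q in Q]);print(P.round(0).tolist())
for p in P: cv2.circle(im,tuple(int(v) for v in p.round()),1,(0,0,255),-1)
cv2.imwrite('pics/ov.png',cv2.resize(im[140:310,190:380],None,fx=4,fy=3.5))
E
```

```text
[[-1.000e-04  4.094e-01  9.123e-01]
 [-1.000e-04  9.123e-01 -4.094e-01]
 [-1.000e+00 -1.000e-04 -0.000e+00]]
1 [ 1.000e-02 -0.000e+00  3.219e+01]
-1 [-0.0000e+00 -1.0000e-02 -1.4781e+02]
s1 [24.4 83.8] start [ 0.5892 -0.1333] end [ 0.4432 -0.1539] shift from now [ 333. -703.] push [-146.   -20.6]
s2 [17.8 29.3] start [ 0.5902 -0.1882] end [ 0.4508 -0.2079] shift from now [ 334. -758.] push [-139.4  -19.6]
s3 [-24.4 -26.3] start [ 0.5562 -0.2491] end [ 0.4585 -0.2629] shift from now [ 300. -819.] push [-97.6 -13.8]
ring [ 26.4 -84.9] start [ 0.6147 -0.3001] end [ 0.4667 -0.321 ] shift from now [ 359. -870.] push [-147.9  -20.8]
[[351.0, 241.0], [217.0, 256.0], [210.0, 170.0], [340.0, 156.0], [355.0, 276.0], [219.0, 291.0]]
```

View pics/ov.png

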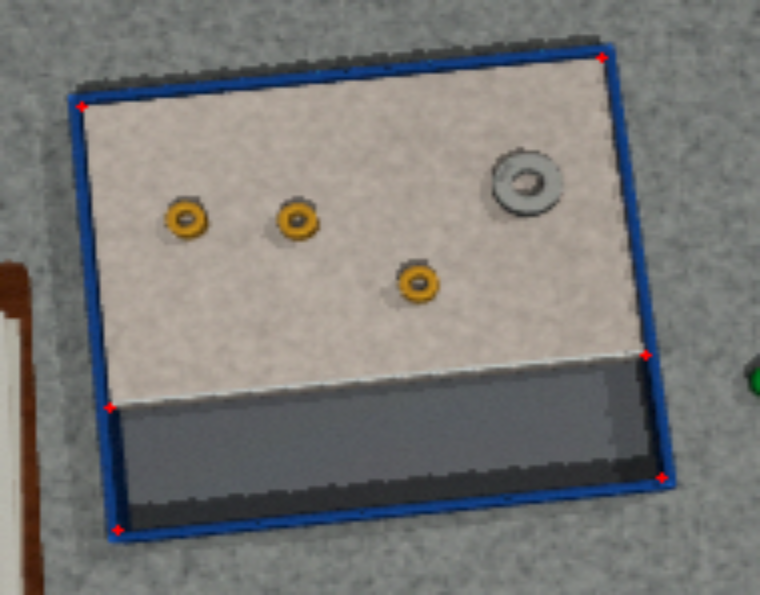

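The overlay's six red corner points sit on the deck and well corners, so the tray fit holds. The spacers and ring are in their lanes, with x within 30 mm of the origin and lane spacing of at least 54 mm. Next I move over to spacer 1, closing the jaws and turning 32° on the way.

```bash
python3 -m creep '[[[20,-42,0],[0,0,4],1],[[40,-84,0],[0,0,8],1],[[60,-126,0],[0,0,12],1],[[80,-168,0],[0,0,16],1],[[100,-210,0],[0,0,20],1],[[120,-252,0],[0,0,24],1],[[140,-294,0],[0,0,28],1],[[160,-336,0],[0,0,32.2],1],[[180,-378,0],[0,0,32.2],1],[[200,-420,0],[0,0,32.2],1],[[220,-462,0],[0,0,32.2],1],[[240,-504,0],[0,0,32.2],1]]' 20
```

```text
time_s: 1.7
tcp_pos: [0.4966, 0.0643, 0.2044]
eef_rot: [-0.049, 0.705, 0.049, 0.706]
ft_force: [1.1, 0.5, 0.2]
gripper_width: 0.0025
```

```bash
python3 -m creep '[[[20,-42,0],[0,0,0],1],[[40,-84,0],[0,0,0],1],[[60,-126,0],[0,0,0],1],[[80,-168,-10],[0,0,0],1],[[92.5,-197.5,-30],[0,0,0],1],[[92.5,-197.5,-60],[0,0,0],1],[[92.5,-197.5,-90],[0,0,0],1],[[92.5,-197.5,-115],[0,0,0],1],[[92.5,-197.5,-125],[0,0,0],1],[[92.5,-197.5,-125],[0,0,0],1]]'
python3 - <<'E'
from h import *
from bench import telemetry,imaging
s=telemetry.sense();p=s['tcp_pos'];d=p[:2]-O;print(p,s['ft_force'],s['gripper_width'],'tray',d@X,d@Y)
for n in('scene','top'):
    im=imaging.grab_frame(n)[:,:,::-1]
    c=im[150:400,120:400] if n=='scene' else im[140:310,190:380]
    cv2.imwrite(f'pics/a_{n}.png',cv2.resize(c,None,fx=2.8,fy=2.4))
E
```

```text
time_s: 2.7
tcp_pos: [0.5881, -0.1328, 0.078]
eef_rot: [-0.049, 0.706, 0.05, 0.705]
ft_force: [-0.2, -1.0, -0.6]
gripper_width: 0.0004
[ 0.58814399 -0.13277715  0.0780085 ] [-0.23215512 -0.95303066 -0.61993063] 0.0004038013865300991 tray 0.05850576309776258 0.08448537702141383
```

View pics/a_scene.png

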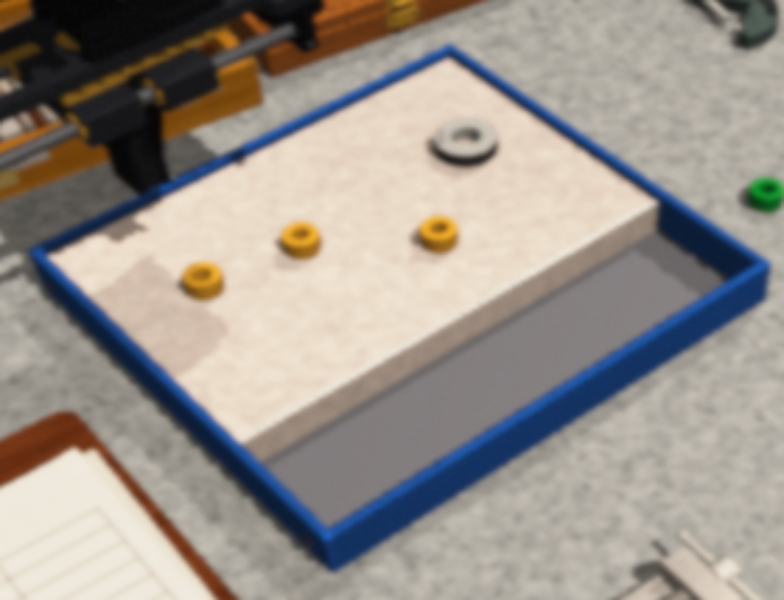

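View pics/a_top.png

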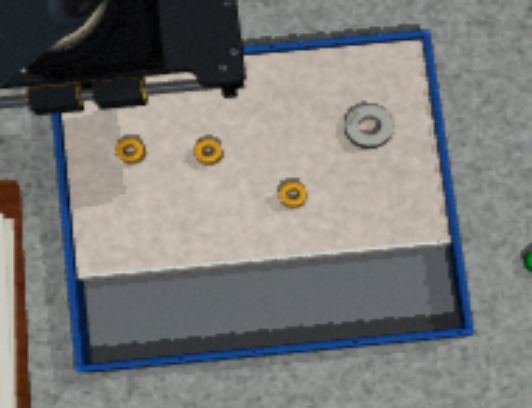

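The closed fingertips show above the deck behind spacer 1, at about (173,229) in the scene image, and nothing has been disturbed. I'll check that against the calibration while lowering onto free deck.

```bash
python3 -c "
from h import *
print(proj('scene',[[.588,-.133,.064]]))"
python3 -m creep '[[[0,0,-10],[0,0,0],1],[[0,0,-20],[0,0,0],1],[[0,0,-26],[0,0,0],1],[[0.5,-0.5,-30],[0,0,0],1],[[0.5,-0.5,-30],[0,0,0],1],[[0.5,-0.5,-30],[0,0,0],1]]'
python3 - <<'E'
from h import *
im=imaging.grab_frame('scene')[:,:,::-1]
cv2.imwrite('pics/b_scene.png',cv2.resize(im[180:330,120:320],None,fx=4,fy=4))
E
```

```text
[[174.24010082 239.8269926 ]]
time_s: 3.4
tcp_pos: [0.5905, -0.134, 0.0502]
eef_rot: [-0.05, 0.705, 0.049, 0.706]
ft_force: [0.4, 0.7, 0.5]
gripper_width: 0.0006
```

View pics/b_scene.png

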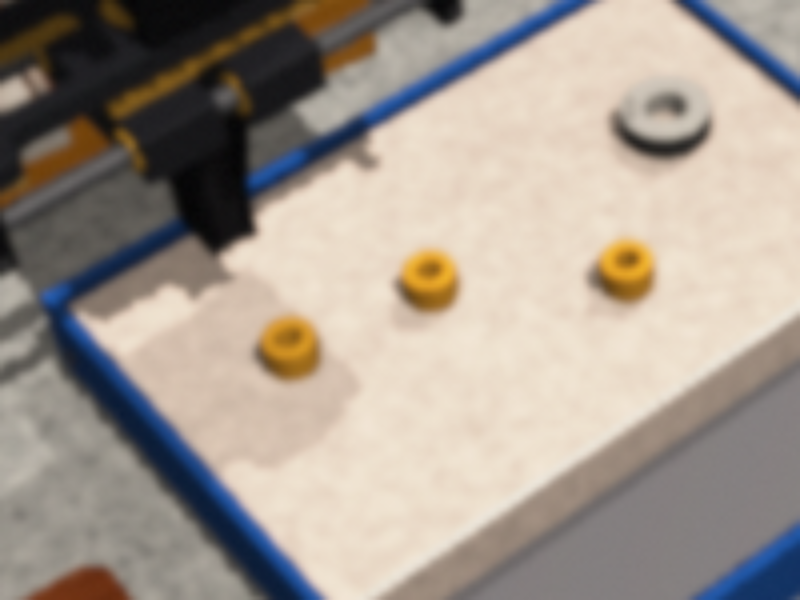

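Run:
```python
from h import *
from bench import telemetry
p=np.array(telemetry.sense()['tcp_pos']);print(p)
T=[[p[0],p[1],z] for z in(.036,.05,.064,.08,.1)]
T+= [[*(p[:2]+X*a+Y*b),.036] for a in(-.0095,.0095) for b in(-.015,.015)]
P=proj('scene',T);print(P.round(1).tolist())
im=imaging.grab_frame('scene')[:,:,::-1]
c=im[200:275,130:230];c=cv2.resize(c,None,fx=8,fy=8,interpolation=cv2.INTER_CUBIC)
for i,q in enumerate(P): cv2.circle(c,(int((q[0]-130+.5)*8),int((q[1]-200+.5)*8)),3,(0,0,255) if i<5 else (255,0,0),-1)
cv2.imwrite('pics/c.png',c)
```

```text
[ 0.59063358 -0.13400078  0.0503965 ]
[[177.6, 251.5], [175.9, 245.0], [174.1, 238.3], [172.0, 230.5], [169.3, 220.5], [190.2, 250.0], [172.2, 260.8], [182.9, 242.5], [165.0, 253.0]]
```

View pics/c.png

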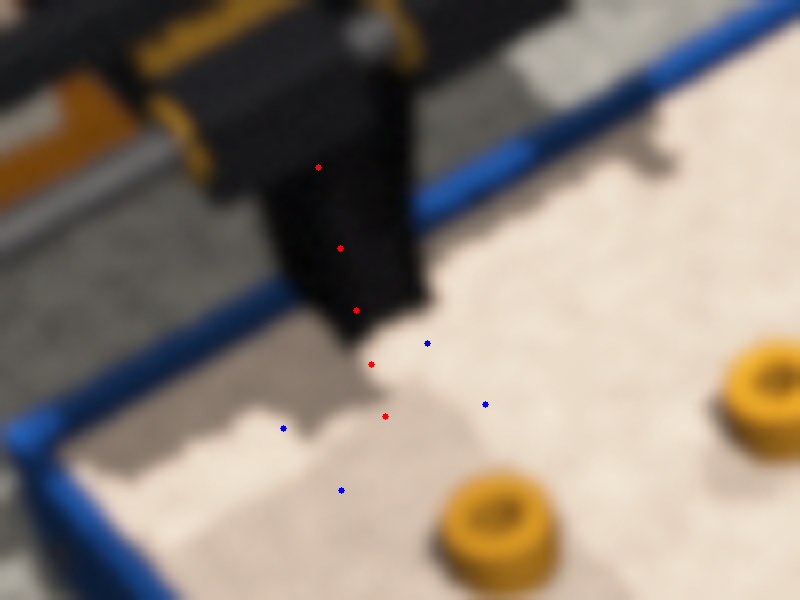

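The visible black finger ends higher in the image than the stated geometry predicts. I'll check the top view before I push.

Run:
```python
from h import *
from bench import telemetry
p=np.array(telemetry.sense()['tcp_pos'])
box=[[*(p[:2]+X*a+Y*b),p[2]+.056] for a in(-.0375,.0375) for b in(-.095,.095)]
P=proj('top',box+[[*p[:2],.036]]);Q=proj('scene',box+[[*p[:2],.036]])
for n,W,(x0,y0,x1,y1),f in(('top',P,(160,120,360,270),4),('scene',Q,(0,100,320,340),2.5)):
    im=imaging.grab_frame(n)[:,:,::-1]
    c=cv2.resize(im[y0:y1,x0:x1],None,fx=f,fy=f)
    for i,q in enumerate(W): cv2.circle(c,(int((q[0]-x0+.5)*f),int((q[1]-y0+.5)*f)),4,(0,0,255) if i<4 else (255,0,255),-1)
    cv2.imwrite(f'pics/d_{n}.png',c)
```

```text
(no output)
```

View pics/d_top.png

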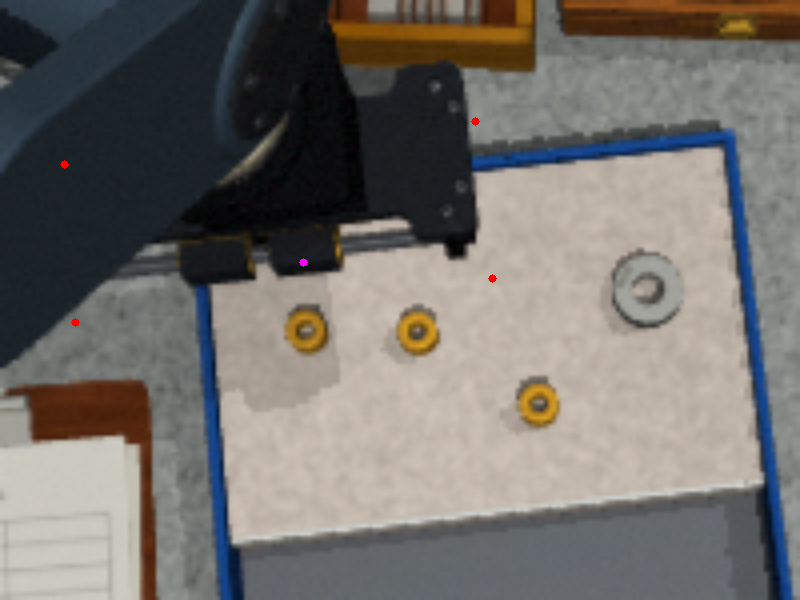

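View pics/d_scene.png

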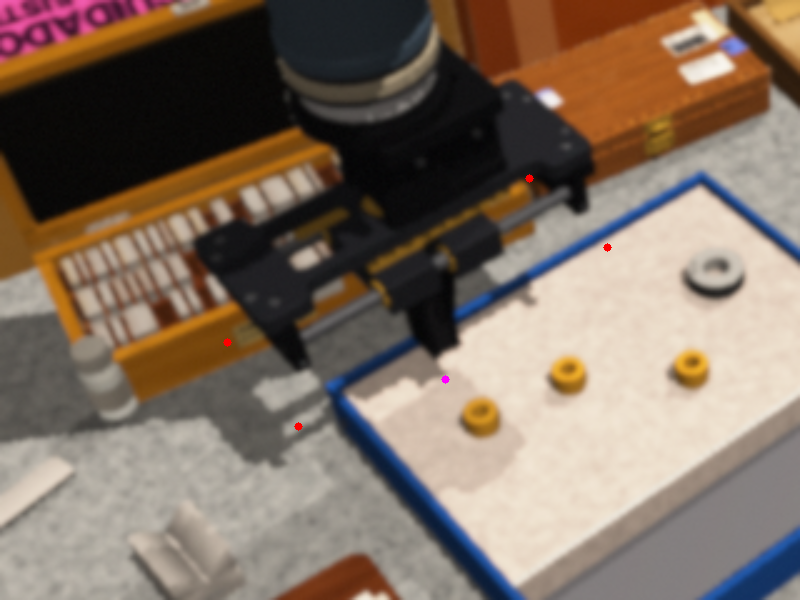

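Run:
```python
from h import *
im=imaging.grab_frame('scene')[:,:,::-1]
c0=im[215:270,150:220].astype(float)
r=cv2.imread('pics/scene0.png')[215:270,150:220].astype(float)
a=cv2.resize(np.clip((c0-130)*2.2,0,255).astype(np.uint8),None,fx=6,fy=6,interpolation=cv2.INTER_CUBIC)
b=cv2.resize(np.clip(128+(c0-r)*2,0,255).astype(np.uint8),None,fx=6,fy=6,interpolation=cv2.INTER_CUBIC)
cv2.imwrite('pics/e.png',np.hstack([a[:, :400],b[:, :400]]))
```

```text
(no output)
```

View pics/e.png

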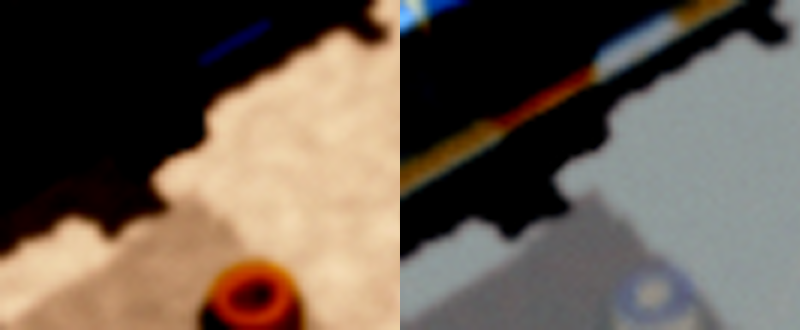

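The difference image shows the finger really ends at about (174,243), so the tip seems higher or further back than stated. A gentle touch on the bare deck will settle it.

```bash
python3 -m creep '[[[0,0,-2],[0,0,0],1],[[0,0,-4],[0,0,0],1]]'; python3 -m creep '[[[0,0,-1.5],[0,0,0],1],[[0,0,-2],[0,0,0],1]]'
```

```text
time_s: 3.85
tcp_pos: [0.5908, -0.1341, 0.0466]
eef_rot: [-0.05, 0.704, 0.049, 0.707]
ft_force: [-0.4, -0.1, -0.0]
gripper_width: 0.0004
time_s: 4.05
tcp_pos: [0.5906, -0.134, 0.0443]
eef_rot: [-0.05, 0.704, 0.049, 0.706]
ft_force: [0.1, 0.0, 0.7]
gripper_width: 0.0006
```

Run:
```python
from h import *
from bench import telemetry
s=telemetry.sense();print(s['tcp_pos'],s['ft_force'],s['ft_torque'])
m=imaging.camera_model('top');R,_=cv2.Rodrigues(m['rvec']);print(-R.T@m['tvec'])
m=imaging.camera_model('scene');R,_=cv2.Rodrigues(m['rvec']);print(-R.T@m['tvec'])
```

```text
[ 0.59055689 -0.13398197  0.04430221] [0.07844547 0.01705019 0.6540639 ] [ 0.03962524  0.01032906 -0.04151466]
[ 0.36063365 -0.29519234  0.8985351 ]
[0.00258265 0.00772794 0.70052843]
```

```bash
python3 -m creep '[[[0,0,-1],[0,0,0],1],[[0,0,-2],[0,0,0],1]]'; python3 -m creep '[[[0,0,-1],[0,0,0],1],[[0,0,-1],[0,0,0],1]]'
```

```text
time_s: 4.25
tcp_pos: [0.5905, -0.134, 0.0422]
eef_rot: [-0.05, 0.704, 0.049, 0.706]
ft_force: [0.4, 0.6, 0.0]
gripper_width: 0.0005
time_s: 4.45
tcp_pos: [0.5904, -0.1339, 0.041]
eef_rot: [-0.05, 0.704, 0.049, 0.706]
ft_force: [0.7, -0.4, 0.1]
gripper_width: 0.0001
```

Run:
```python
from h import *
def tri(a,b):
    Ps=[]
    for n in('top','scene'):
        m=imaging.camera_model(n);R,_=cv2.Rodrigues(m['rvec']);Ps.append(m['K']@np.c_[R,m['tvec'].ravel()])
    x=cv2.triangulatePoints(Ps[0],Ps[1],np.array(a,float).reshape(2,1),np.array(b,float).reshape(2,1)).ravel();x=x[:3]/x[3]
    return x,proj('top',x)[0]-a,proj('scene',x)[0]-b
p=np.array([.5906,-.134,.0504])
for k,a,b in [('post',(274,183.8),(232,183)),('carR',(245,183.8),(200,194)),('gap',(225.5,183),(174.8,206)),('plate corner far',(160+455/4,120+65/4),(505/2.5,100+85/2.5)),('plate hole front r',(160+462/4,120+187/4),(565/2.5,100+145/2.5))]:
    x,e,f=tri(a,b);d=x-p;print(k,x.round(4),e.round(1),f.round(1),'rel tray',(d[:2]@X).round(4),(d[:2]@Y).round(4),d[2].round(4))
for n,(x0,y0,x1,y1) in dict(top=(180,130,300,220),scene=(70,120,270,270)).items():
    im=imaging.grab_frame(n)[:,:,::-1]; f=6.6 if n=='top' else 4
    cv2.imwrite(f'pics/f_{n}.png',cv2.resize(im[y0:y1,x0:x1],None,fx=f,fy=f,interpolation=cv2.INTER_CUBIC))
```

```text
post [ 0.5665 -0.2211  0.1423] [0.1 0.1] [-0.1 -0. ] rel tray -0.036 -0.0829 0.0919
carR [ 0.5617 -0.1731  0.1519] [0.6 0.5] [-0.5 -0.1] rel tray -0.0341 -0.0347 0.1015
gap [ 0.5633 -0.1384  0.1481] [0.4 0.3] [-0.4 -0.1] rel tray -0.0276 -0.0005 0.0977
plate corner far [ 0.6411 -0.2195  0.1749] [-0.4 -0.3] [0.3 0.1] rel tray 0.0381 -0.0917 0.1245
plate hole front r [ 0.5885 -0.2261  0.1675] [0.8 0.6] [-0.7 -0.1] rel tray -0.0149 -0.0909 0.1171
```

View pics/f_top.png

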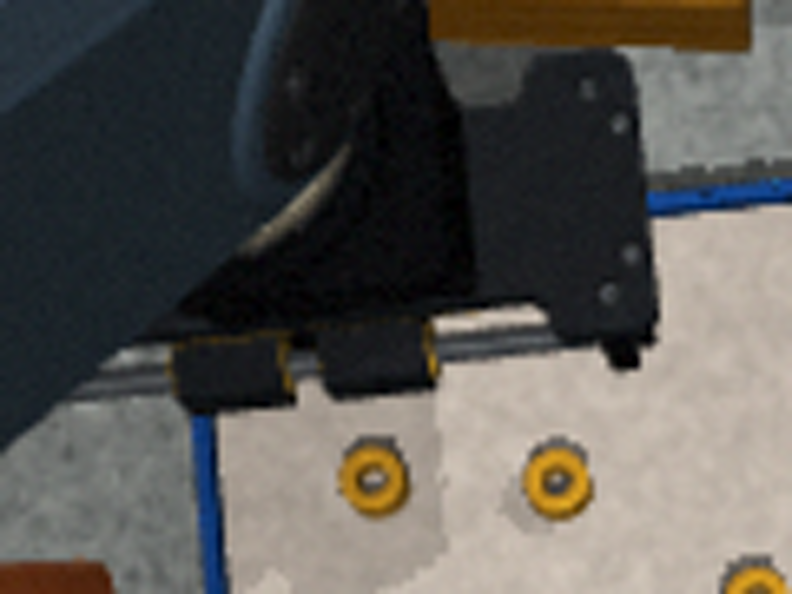

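View pics/f_scene.png

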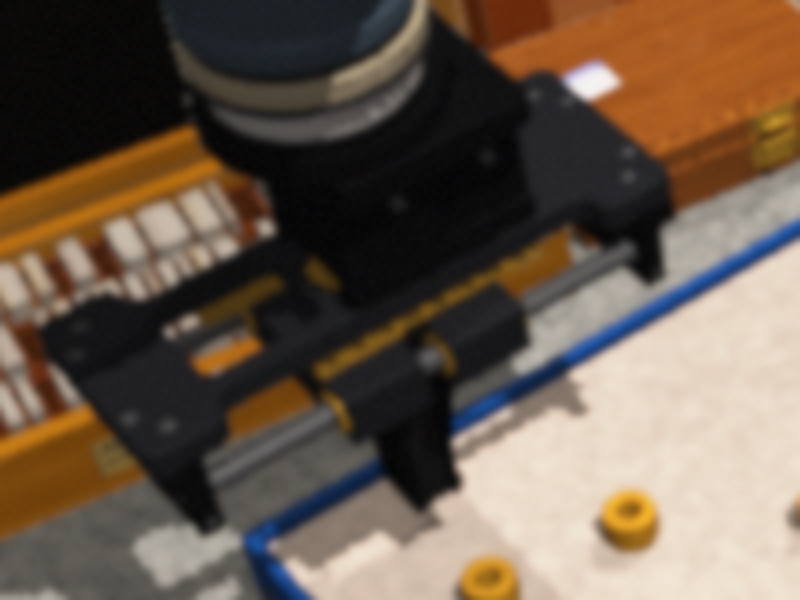

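Run:
```python
from h import *
p=np.array([.5904,-.1339])
for z in np.arange(.03,.09,.005):
    print(z.round(3),[tuple(((unproj('scene',q,z)[:2]-p)@np.c_[X,Y]*1e3).round(1)) for q in((177,248),(184.5,241))])
```

```text
0.03 [(np.float64(11.6), np.float64(-5.1)), (np.float64(15.8), np.float64(-20.6))]
0.035 [(np.float64(7.3), np.float64(-3.4)), (np.float64(11.5), np.float64(-18.8))]
0.04 [(np.float64(3.0), np.float64(-1.7)), (np.float64(7.2), np.float64(-16.9))]
0.045 [(np.float64(-1.3), np.float64(0.0)), (np.float64(2.9), np.float64(-15.1))]
0.05 [(np.float64(-5.6), np.float64(1.7)), (np.float64(-1.4), np.float64(-13.3))]
0.055 [(np.float64(-9.8), np.float64(3.4)), (np.float64(-5.7), np.float64(-11.5))]
0.06 [(np.float64(-14.1), np.float64(5.1)), (np.float64(-10.1), np.float64(-9.7))]
0.065 [(np.float64(-18.4), np.float64(6.8)), (np.float64(-14.4), np.float64(-7.9))]
0.07 [(np.float64(-22.7), np.float64(8.5)), (np.float64(-18.7), np.float64(-6.1))]
0.075 [(np.float64(-27.0), np.float64(10.2)), (np.float64(-23.0), np.float64(-4.3))]
0.08 [(np.float64(-31.2), np.float64(11.9)), (np.float64(-27.3), np.float64(-2.5))]
0.085 [(np.float64(-35.5), np.float64(13.6)), (np.float64(-31.6), np.float64(-0.6))]
```

Triangulated points on the gripper body agree in x and y, since the post is 36 mm forward and 83–92 mm to the side as specified. In height the tip looks about 25–29 mm above where the readings put it, and there's no contact at a reported tip height of 27 mm. I'll keep lowering in small guarded steps.

```bash
python3 -m creep '[[[0,0,-2],[0,0,0],1],[[0,0,-4],[0,0,0],1],[[0,0,-6],[0,0,0],1]]'; python3 -m creep '[[[0,0,-2],[0,0,0],1],[[0,0,-4],[0,0,0],1],[[0,0,-4],[0,0,0],1]]'
```

```text
time_s: 4.85
tcp_pos: [0.5905, -0.1339, 0.035]
eef_rot: [-0.05, 0.704, 0.049, 0.706]
ft_force: [-0.0, -0.3, 0.7]
gripper_width: 0.0002
time_s: 5.15
tcp_pos: [0.5903, -0.1339, 0.0306]
eef_rot: [-0.05, 0.705, 0.049, 0.706]
ft_force: [0.7, 0.4, 0.6]
gripper_width: 0.0005
```

Run:
```python
from h import *
from bench import telemetry
s=telemetry.sense();print(s['tcp_pos'],s['ft_force'],s['time_s'])
im=imaging.grab_frame('scene')[:,:,::-1]
cv2.imwrite('pics/g.png',cv2.resize(im[180:280,120:260],None,fx=5.5,fy=5.5,interpolation=cv2.INTER_CUBIC))
```

```text
[ 0.5902675  -0.13385493  0.03057069] [0.74290338 0.44417271 0.62681788] 5.15
```

View pics/g.png

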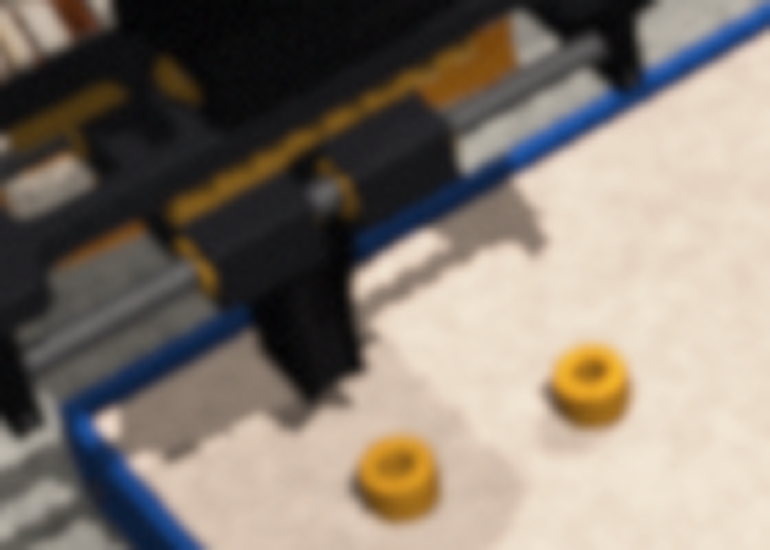

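```bash
python3 -m creep '[[[0,0,-2],[0,0,0],1],[[0,0,-3],[0,0,0],1],[[0,0,-4],[0,0,0],1]]'; python3 -m creep '[[[0,0,-1],[0,0,0],1],[[0,0,-2],[0,0,0],1]]';  python3 - <<'E'
from h import *
im=imaging.grab_frame('scene')[:,:,::-1]
cv2.imwrite('pics/g2.png',cv2.resize(im[180:280,120:260],None,fx=5.5,fy=5.5,interpolation=cv2.INTER_CUBIC))
E
```

```text
time_s: 5.5
tcp_pos: [0.5904, -0.1339, 0.0266]
eef_rot: [-0.05, 0.705, 0.049, 0.706]
ft_force: [-0.6, 0.4, 0.3]
gripper_width: 0.0006
time_s: 5.7
tcp_pos: [0.5904, -0.1339, 0.0246]
eef_rot: [-0.05, 0.705, 0.049, 0.706]
ft_force: [-0.2, 0.1, -0.3]
gripper_width: 0.0006
```

View pics/g2.png

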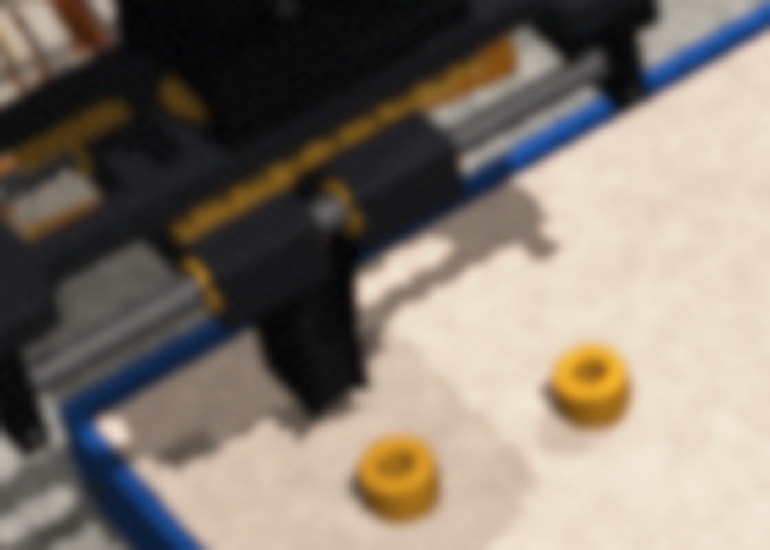

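```bash
python3 -m creep '[[[0,0,-1],[0,0,0],1],[[0,0,-2],[0,0,0],1],[[0,0,-2],[0,0,0],1]]'; python3 -m creep '[[[0,0,-1],[0,0,0],1],[[0,0,-2],[0,0,0],1]]';  python3 - <<'E'
from h import *
im=imaging.grab_frame('scene')[:,:,::-1]
cv2.imwrite('pics/g3.png',cv2.resize(im[180:280,120:260],None,fx=5.5,fy=5.5,interpolation=cv2.INTER_CUBIC))
E
```

```text
time_s: 6.05
tcp_pos: [0.5901, -0.1338, 0.0223]
eef_rot: [-0.05, 0.705, 0.049, 0.706]
ft_force: [-1.2, 0.1, -1.3]
gripper_width: 0.0006
time_s: 6.25
tcp_pos: [0.5902, -0.1338, 0.0202]
eef_rot: [-0.05, 0.705, 0.049, 0.706]
ft_force: [0.5, -0.1, 0.7]
gripper_width: 0.0007
```

View pics/g3.png

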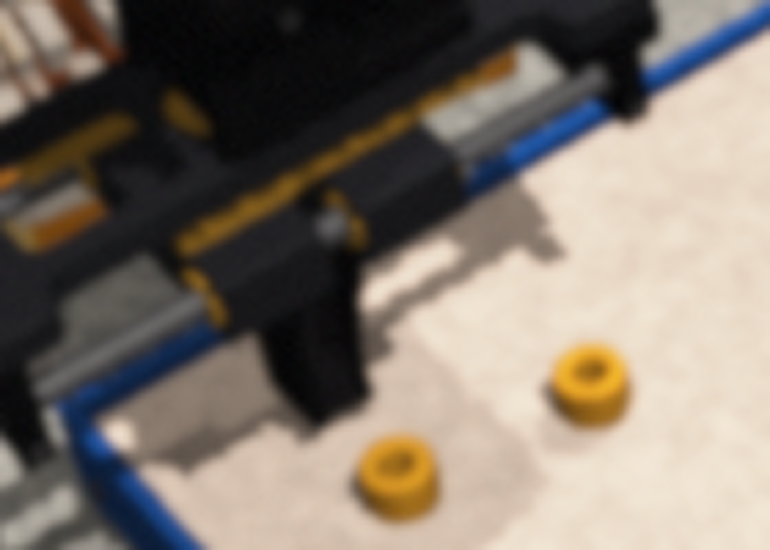

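```bash
python3 -m creep '[[[0,0,-1],[0,0,0],1],[[0,0,-2],[0,0,0],1],[[0,0,-3],[0,0,0],1],[[0,0,-3],[0,0,0],1]]'; python3 -m creep '[[[0,0,-1],[0,0,0],1],[[0,0,-2],[0,0,0],1]]';  python3 - <<'E'
from h import *
im=imaging.grab_frame('scene')[:,:,::-1]
cv2.imwrite('pics/g4.png',cv2.resize(im[180:280,120:260],None,fx=5.5,fy=5.5,interpolation=cv2.INTER_CUBIC))
E
```

```text
time_s: 6.7
tcp_pos: [0.5899, -0.1337, 0.0168]
eef_rot: [-0.05, 0.705, 0.049, 0.706]
ft_force: [-0.4, -0.1, -0.3]
gripper_width: 0.0002
time_s: 6.9
tcp_pos: [0.5899, -0.1337, 0.0148]
eef_rot: [-0.05, 0.705, 0.049, 0.706]
ft_force: [0.2, 0.3, 0.1]
gripper_width: 0.0003
```

View pics/g4.png

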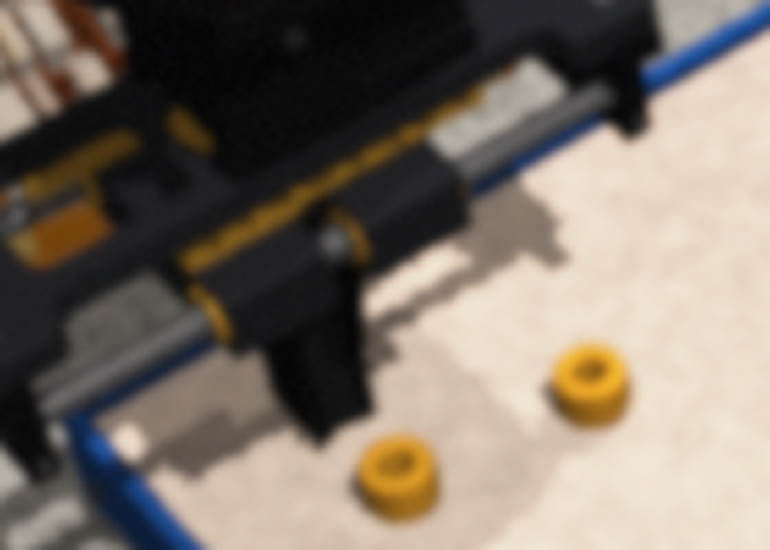

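```bash
python3 -m creep '[[[0,0,-1],[0,0,0],1],[[0,0,-1],[0,0,0],1]]'; python3 -m creep '[[[0,0,-1],[0,0,0],1],[[0,0,-1],[0,0,0],1]]';python3 -m creep '[[[0,0,-1],[0,0,0],1],[[0,0,-1],[0,0,0],1]]'
```

```text
time_s: 7.15
tcp_pos: [0.5896, -0.1336, 0.0135]
eef_rot: [-0.049, 0.705, 0.049, 0.706]
ft_force: [0.5, -0.2, 0.7]
gripper_width: 0.0004
time_s: 7.35
tcp_pos: [0.5895, -0.1336, 0.0123]
eef_rot: [-0.049, 0.705, 0.05, 0.706]
ft_force: [-0.5, 0.4, -0.1]
gripper_width: 0.0
time_s: 7.55
tcp_pos: [0.5897, -0.1336, 0.012]
eef_rot: [-0.05, 0.705, 0.05, 0.706]
ft_force: [-0.8, 0.2, 4.0]
gripper_width: 0.0002
```

Contact came at a reported TCP z of 12 mm, where 44 mm was expected, so the z reading is about 32 mm low. I'll use the contact as my height reference, lift 4 mm, and check the fingertip's x and y in the picture.

```bash
python3 -m creep '[[[0,0,2],[0,0,0],1],[[0,0,4],[0,0,0],1],[[0,0,4],[0,0,0],1]]'
python3 - <<'E'
from h import *
from bench import telemetry
p=np.array(telemetry.sense()['tcp_pos']);print(p)
T=[[*(p[:2]+X*a+Y*b),.034] for a in(-.0095,.0095) for b in(-.015,.015)]
P=proj('scene',T)
im=imaging.grab_frame('scene')[:,:,::-1]
c=cv2.resize(im[200:275,130:230],None,fx=8,fy=8,interpolation=cv2.INTER_CUBIC)
for i,q in enumerate(P): cv2.circle(c,(int((q[0]-130+.5)*8),int((q[1]-200+.5)*8)),3,(0,0,255),-1)
cv2.imwrite('pics/h.png',c)
E
```

```text
time_s: 7.85
tcp_pos: [0.5899, -0.1337, 0.0162]
eef_rot: [-0.05, 0.705, 0.049, 0.706]
ft_force: [-0.3, -0.1, -0.5]
gripper_width: 0.0002
[ 0.58994738 -0.1337348   0.01619286]
```

View pics/h.png

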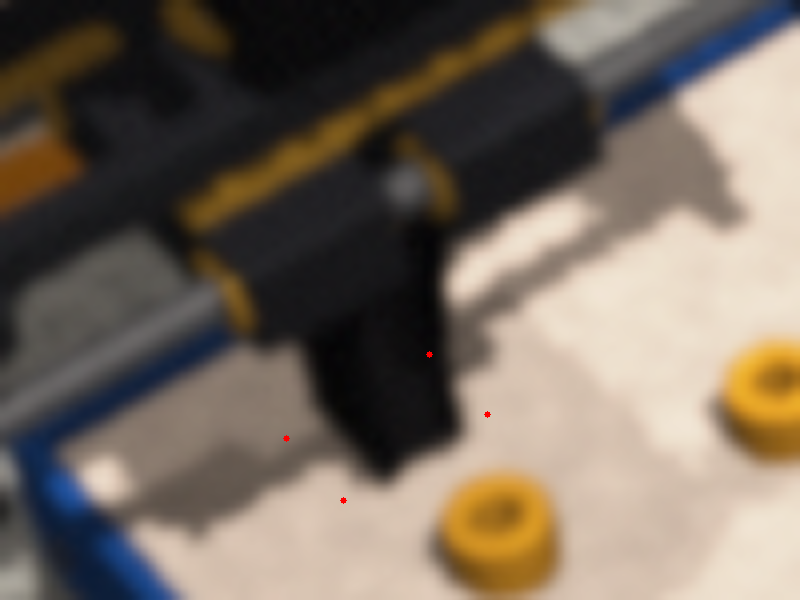

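The fingertip's front face falls on the predicted front line, with x and y within about 1 mm, so only z was off. The tip is about 17 mm wide. Now I'll push spacer 1 slowly.

```bash
python3 -m creep '[[[-5,0.3,0],[0,0,0],1],[[-10,-0.4,0],[0,0,0],1],[[-15,-1.1,0],[0,0,0],1],[[-20,-1.8,0],[0,0,0],1],[[-25,-2.5,0],[0,0,0],1],[[-30,-3.2,0],[0,0,0],1],[[-35,-3.9,0],[0,0,0],1],[[-40,-4.6,0],[0,0,0],1],[[-45,-5.3,0],[0,0,0],1],[[-50,-6,0],[0,0,0],1],[[-55,-6.7,0],[0,0,0],1],[[-60,-7.4,0],[0,0,0],1]]'
python3 - <<'E'
from h import *
im=imaging.grab_frame('scene')[:,:,::-1]
cv2.imwrite('pics/i.png',cv2.resize(im[190:340,120:320],None,fx=4,fy=4,interpolation=cv2.INTER_CUBIC))
E
```

```text
time_s: 9.1
tcp_pos: [0.5294, -0.1411, 0.016]
eef_rot: [-0.05, 0.705, 0.049, 0.706]
ft_force: [-0.3, -0.6, -0.6]
gripper_width: 0.0003
```

View pics/i.png

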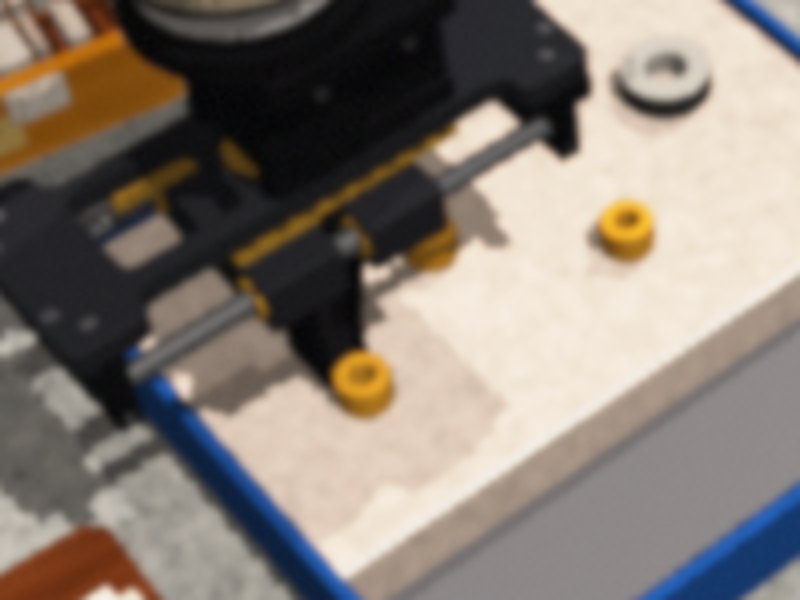

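The spacer is centred in front of the fingertips and moving with them, and its neighbours are untouched. I'll continue the push.

```bash
python3 -m creep '[[[-5,-0.7,0],[0,0,0],1],[[-10,-1.4,0],[0,0,0],1],[[-15,-2.1,0],[0,0,0],1],[[-20,-2.8,0],[0,0,0],1],[[-25,-3.5,0],[0,0,0],1],[[-30,-4.2,0],[0,0,0],1],[[-35,-4.9,0],[0,0,0],1],[[-40,-5.6,0],[0,0,0],1],[[-45,-6.3,0],[0,0,0],1],[[-50,-7,0],[0,0,0],1],[[-55,-7.7,0],[0,0,0],1],[[-60,-8.4,0],[0,0,0],1]]'
python3 -m creep '[[[-5,-0.7,0],[0,0,0],1],[[-10,-1.4,0],[0,0,0],1],[[-15,-2.1,0],[0,0,0],1],[[-20,-2.8,0],[0,0,0],1],[[-25,-3.5,0],[0,0,0],1],[[-27,-3.8,0],[0,0,0],1],[[-27,-3.8,0],[0,0,0],1],[[-27,-3.8,0],[0,0,0],1]]'
python3 - <<'E'
from h import *
im=imaging.grab_frame('scene')[:,:,::-1]
cv2.imwrite('pics/j.png',cv2.resize(im[190:390,120:380],None,fx=3,fy=3,interpolation=cv2.INTER_CUBIC))
E
```

```text
time_s: 10.35
tcp_pos: [0.4678, -0.1494, 0.0159]
eef_rot: [-0.049, 0.706, 0.05, 0.705]
ft_force: [0.4, -0.5, 1.1]
gripper_width: 0.0005
time_s: 11.15
tcp_pos: [0.441, -0.1533, 0.016]
eef_rot: [-0.049, 0.705, 0.05, 0.705]
ft_force: [-0.3, 0.1, 0.7]
gripper_width: 0.0004
```

View pics/j.png

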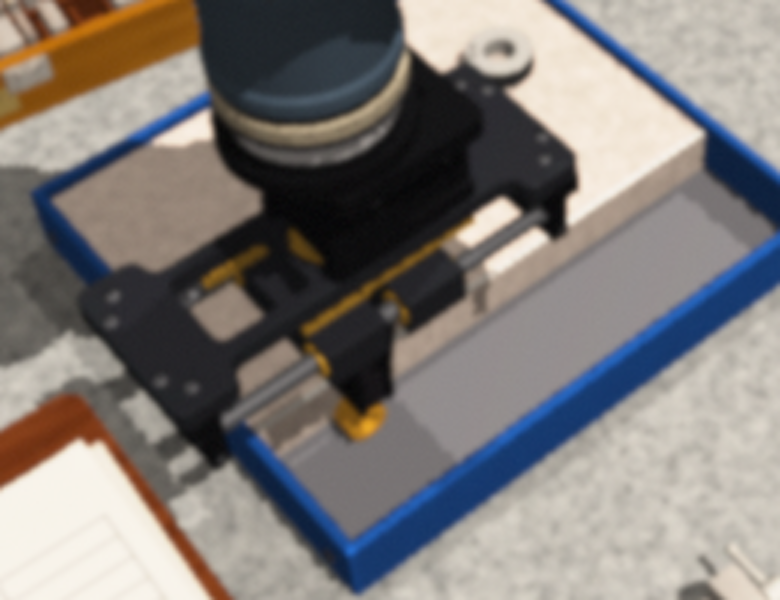

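Spacer 1 has dropped into the well, at about (240,330). I'll lift and go behind spacer 2.

```bash
python3 -m creep '[[[0,0,20],[0,0,0],1],[[0,0,45],[0,0,0],1],[[15,-4,60],[0,0,0],1],[[45,-11,60],[0,0,0],1],[[80,-19,60],[0,0,0],1],[[115,-27,60],[0,0,0],1],[[149,-34.5,60],[0,0,0],1],[[149,-34.5,40],[0,0,0],1],[[149,-34.5,20],[0,0,0],1],[[149,-34.5,20],[0,0,0],1]]'
python3 - <<'E'
from h import *
for n in('scene','top'):
    im=imaging.grab_frame(n)[:,:,::-1]
    c=im[170:390,110:390] if n=='scene' else im[140:310,190:380]
    cv2.imwrite(f'pics/k_{n}.png',cv2.resize(c,None,fx=2.8,fy=2.7,interpolation=cv2.INTER_CUBIC))
E
```

```text
time_s: 12.2
tcp_pos: [0.5881, -0.1865, 0.0332]
eef_rot: [-0.048, 0.707, 0.051, 0.703]
ft_force: [-0.8, -0.6, -0.1]
gripper_width: 0.0002
```

View pics/k_scene.png

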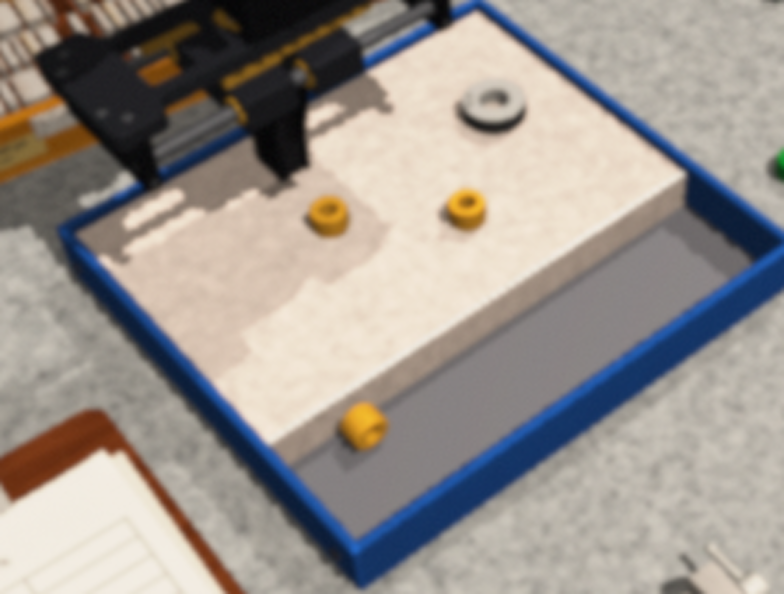

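View pics/k_top.png

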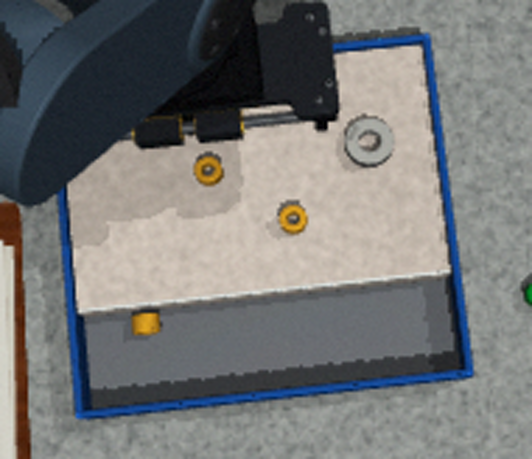

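Spacer 1 lies in the well, at about (240,322) in the scene image. Spacers 2 and 3 and the ring haven't moved. Lowering behind spacer 2.

```bash
python3 -m creep '[[[1,-1.8,-6],[0,0,0],1],[[1,-1.8,-12],[0,0,0],1],[[1,-1.8,-17],[0,0,0],1],[[1,-1.8,-17],[0,0,0],1]]'
python3 - <<'E'
from h import *
from bench import telemetry
p=np.array(telemetry.sense()['tcp_pos']);d=p[:2]-O;print(p,d@X,d@Y)
im=imaging.grab_frame('scene')[:,:,::-1]
cv2.imwrite('pics/l.png',cv2.resize(im[190:290,150:290],None,fx=5,fy=5,interpolation=cv2.INTER_CUBIC))
E
```

```text
time_s: 12.7
tcp_pos: [0.5902, -0.1891, 0.0181]
eef_rot: [-0.049, 0.706, 0.05, 0.705]
ft_force: [-0.2, 0.6, 0.1]
gripper_width: 0.0005
[ 0.59019448 -0.18909303  0.0180579 ] 0.052677701323659044 0.028434359665419226
```

View pics/l.png

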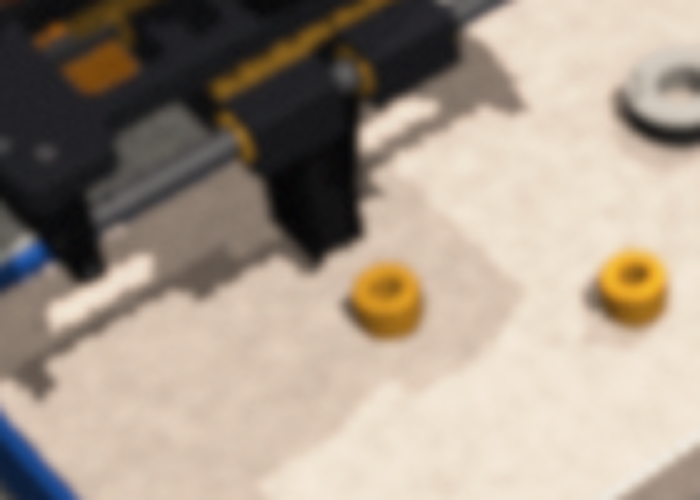

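The tip is behind spacer 2 and in line with it. Pushing.

```bash
python3 -m creep '[[[-5,0.3,-1.5],[0,0,0],1],[[-10,-0.4,-1.5],[0,0,0],1],[[-15,-1.1,-1.5],[0,0,0],1],[[-20,-1.8,-1.5],[0,0,0],1],[[-25,-2.5,-1.5],[0,0,0],1],[[-30,-3.2,-1.5],[0,0,0],1],[[-35,-3.9,-1.5],[0,0,0],1],[[-40,-4.6,-1.5],[0,0,0],1],[[-45,-5.3,-1.5],[0,0,0],1],[[-50,-6,-1.5],[0,0,0],1],[[-55,-6.7,-1.5],[0,0,0],1],[[-60,-7.4,-1.5],[0,0,0],1]]'
python3 - <<'E'
from h import *
im=imaging.grab_frame('scene')[:,:,::-1]
cv2.imwrite('pics/m.png',cv2.resize(im[190:340,120:320],None,fx=4,fy=4,interpolation=cv2.INTER_CUBIC))
E
```

```text
time_s: 13.95
tcp_pos: [0.53, -0.1967, 0.0169]
eef_rot: [-0.049, 0.706, 0.05, 0.705]
ft_force: [0.2, 0.4, -0.7]
gripper_width: 0.0005
```

View pics/m.png

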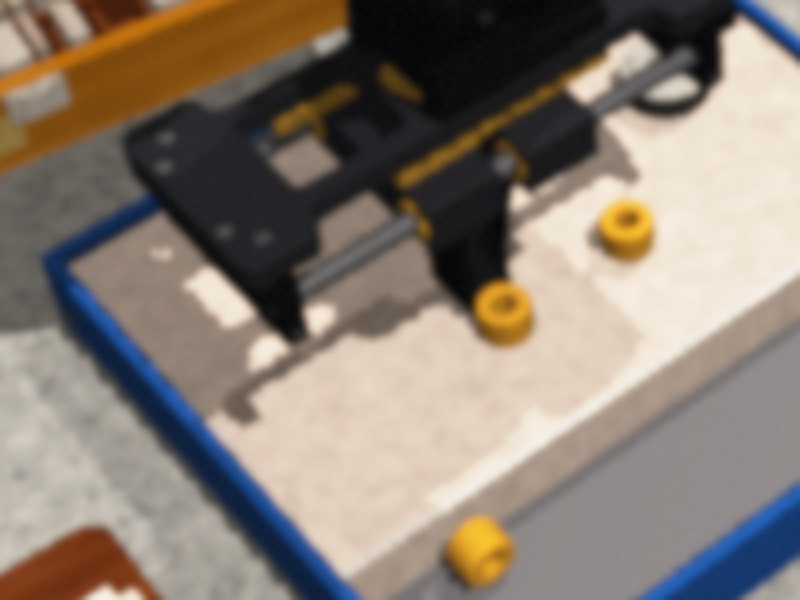

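Spacer 2 is tracking like the first one. Continuing to the edge and over it.

```bash
python3 -m creep '[[[-5,-0.7,0],[0,0,0],1],[[-10,-1.4,0],[0,0,0],1],[[-15,-2.1,0],[0,0,0],1],[[-20,-2.8,0],[0,0,0],1],[[-25,-3.5,0],[0,0,0],1],[[-30,-4.2,0],[0,0,0],1],[[-35,-4.9,0],[0,0,0],1],[[-40,-5.6,0],[0,0,0],1],[[-45,-6.3,0],[0,0,0],1],[[-50,-7,0],[0,0,0],1],[[-55,-7.7,0],[0,0,0],1],[[-60,-8.4,0],[0,0,0],1]]'
python3 -m creep '[[[-5,-0.7,0],[0,0,0],1],[[-10,-1.4,0],[0,0,0],1],[[-15,-2.1,0],[0,0,0],1],[[-20,-2.8,0],[0,0,0],1],[[-20,-2.8,0],[0,0,0],1],[[-20,-2.8,0],[0,0,0],1]]'
python3 - <<'E'
from h import *
im=imaging.grab_frame('scene')[:,:,::-1]
cv2.imwrite('pics/n.png',cv2.resize(im[190:390,120:380],None,fx=3,fy=3,interpolation=cv2.INTER_CUBIC))
E
```

```text
time_s: 15.2
tcp_pos: [0.4685, -0.2048, 0.0168]
eef_rot: [-0.049, 0.707, 0.05, 0.704]
ft_force: [-0.1, 0.2, -0.3]
gripper_width: 0.0006
time_s: 15.8
tcp_pos: [0.4485, -0.2078, 0.0168]
eef_rot: [-0.049, 0.707, 0.05, 0.704]
ft_force: [0.8, -0.5, 0.0]
gripper_width: 0.0005
```

View pics/n.png

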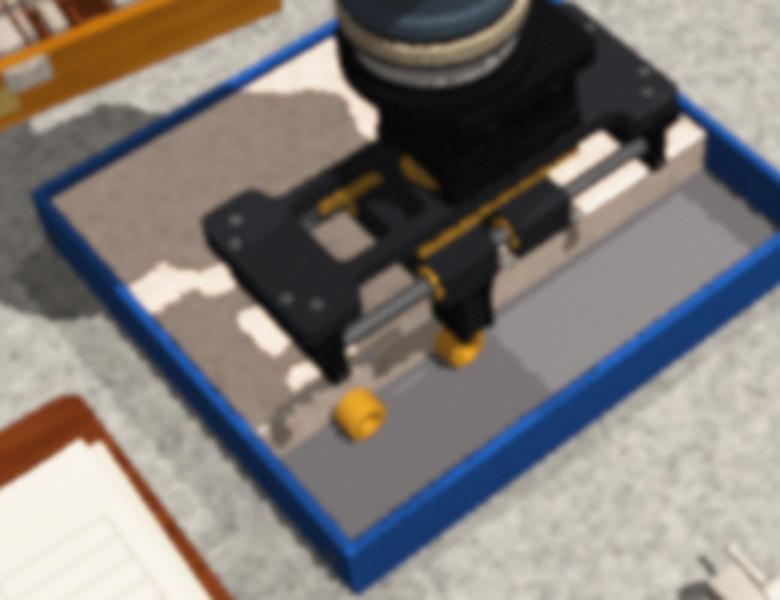

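Spacer 2 is in the well, at about (273,306). I'll lift and go behind spacer 3.

```bash
python3 -m creep '[[[0,0,20],[0,0,0],1],[[0,0,45],[0,0,0],1],[[12,-5,60],[0,0,0],1],[[40,-16,60],[0,0,0],1],[[75,-30,60],[0,0,0],1],[[108,-41,60],[0,0,0],1],[[108,-41,60],[0,0,0],1],[[108,-41,40],[0,0,0],1],[[108,-41,20],[0,0,0],1],[[108,-41,20],[0,0,0],1]]'
python3 - <<'E'
from h import *
from bench import telemetry
p=np.array(telemetry.sense()['tcp_pos']);d=p[:2]-O;print(d@X,d@Y)
for n in('scene','top'):
    im=imaging.grab_frame(n)[:,:,::-1]
    c=im[170:390,110:390] if n=='scene' else im[140:310,190:380]
    cv2.imwrite(f'pics/o_{n}.png',cv2.resize(c,None,fx=2.8,fy=2.7,interpolation=cv2.INTER_CUBIC))
E
```

```text
time_s: 16.85
tcp_pos: [0.5539, -0.2469, 0.0342]
eef_rot: [-0.047, 0.708, 0.052, 0.702]
ft_force: [-1.0, 1.2, 0.3]
gripper_width: 0.0005
0.008720543051218646 -0.023707335773690778
```

View pics/o_scene.png

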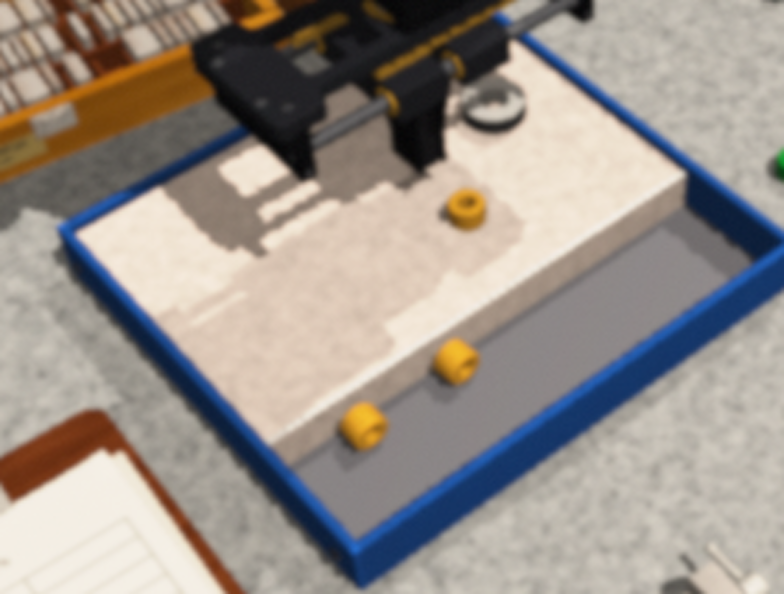

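View pics/o_top.png

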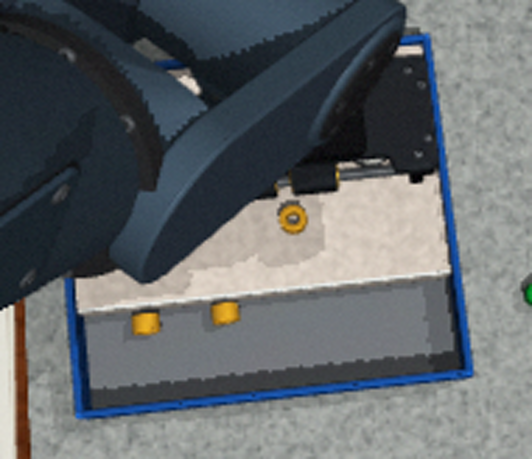

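Two spacers lie in the well, and spacer 3 and the ring haven't moved. Lowering behind spacer 3.

```bash
python3 -m creep '[[[1,-2,0],[0,0,0],1],[[1,-2,-7],[0,0,0],1],[[1,-2,-13],[0,0,0],1],[[1,-2,-18],[0,0,0],1],[[1,-2,-18],[0,0,0],1]]'
python3 - <<'E'
from h import *
from bench import telemetry
p=np.array(telemetry.sense()['tcp_pos']);d=p[:2]-O;print(p,d@X,d@Y)
im=imaging.grab_frame('scene')[:,:,::-1]
cv2.imwrite('pics/p.png',cv2.resize(im[170:280,200:340],None,fx=5,fy=5,interpolation=cv2.INTER_CUBIC))
E
```

```text
time_s: 17.45
tcp_pos: [0.5563, -0.2498, 0.0176]
eef_rot: [-0.048, 0.707, 0.051, 0.703]
ft_force: [-0.2, -0.4, 0.4]
gripper_width: 0.0004
[ 0.5562965  -0.24984993  0.01763954] 0.010633172537939427 -0.026997858633319535
```

View pics/p.png

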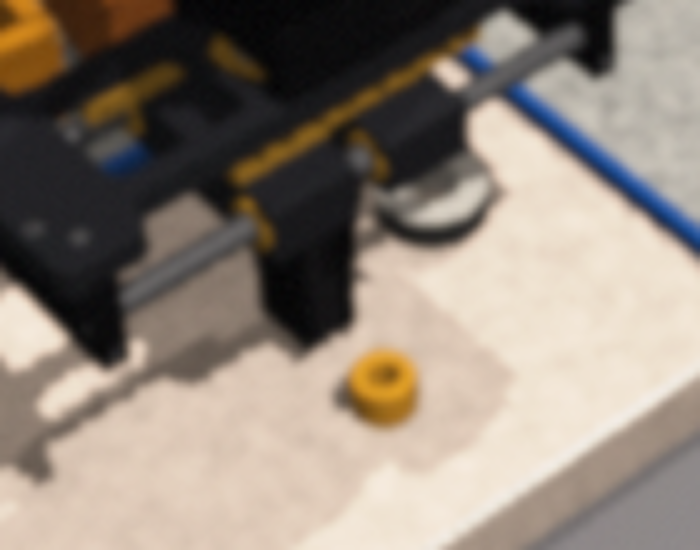

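The tip is in line behind spacer 3, well clear of the ring. Pushing.

```bash
python3 -m creep '[[[-5,0,-1],[0,0,0],1],[[-10,-0.7,-1],[0,0,0],1],[[-15,-1.4,-1],[0,0,0],1],[[-20,-2.1,-1],[0,0,0],1],[[-25,-2.8,-1],[0,0,0],1],[[-30,-3.5,-1],[0,0,0],1],[[-35,-4.2,-1],[0,0,0],1],[[-40,-4.9,-1],[0,0,0],1],[[-45,-5.6,-1],[0,0,0],1]]'
python3 - <<'E'
from h import *
im=imaging.grab_frame('scene')[:,:,::-1]
cv2.imwrite('pics/q.png',cv2.resize(im[170:320,180:380],None,fx=4,fy=4,interpolation=cv2.INTER_CUBIC))
E
```

```text
time_s: 18.4
tcp_pos: [0.5112, -0.2557, 0.017]
eef_rot: [-0.048, 0.707, 0.051, 0.703]
ft_force: [-0.6, 0.8, -0.5]
gripper_width: 0.0006
```

View pics/q.png

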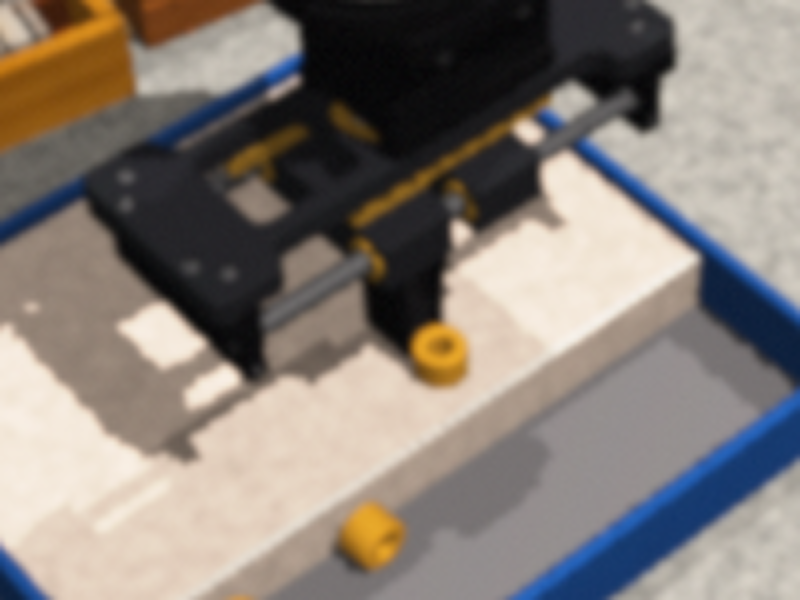

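```bash
python3 -m creep '[[[-5,-0.7,0],[0,0,0],1],[[-10,-1.4,0],[0,0,0],1],[[-15,-2.1,0],[0,0,0],1],[[-20,-2.8,0],[0,0,0],1],[[-25,-3.5,0],[0,0,0],1],[[-30,-4.2,0],[0,0,0],1],[[-35,-4.9,0],[0,0,0],1],[[-40,-5.6,0],[0,0,0],1],[[-45,-6.3,0],[0,0,0],1],[[-50,-7,0],[0,0,0],1],[[-54,-7.6,0],[0,0,0],1],[[-54,-7.6,0],[0,0,0],1]]'; python3 -m creep '[[[0,0,0],[0,0,0],1],[[0,0,20],[0,0,0],1],[[0,0,50],[0,0,0],1],[[0,0,90],[0,0,0],1],[[0,40,130],[0,0,0],1],[[0,80,150],[0,0,0],1],[[0,125,150],[0,0,0],1],[[0,170,150],[0,0,0],1],[[0,215,150],[0,0,0],1],[[0,260,150],[0,0,0],1],[[0,300,150],[0,0,0],1],[[0,300,150],[0,0,0],1]]'
python3 - <<'E'
from h import *
for n in('scene','top'):
    im=imaging.grab_frame(n)[:,:,::-1]
    c=im[150:390,110:410] if n=='scene' else im[140:310,190:380]
    cv2.imwrite(f'pics/r_{n}.png',cv2.resize(c,None,fx=2.5,fy=2.5,interpolation=cv2.INTER_CUBIC))
E
```

```text
time_s: 19.65
tcp_pos: [0.4555, -0.263, 0.0169]
eef_rot: [-0.047, 0.708, 0.051, 0.703]
ft_force: [0.4, 0.0, -0.9]
gripper_width: 0.0004
time_s: 20.85
tcp_pos: [0.4542, 0.0414, 0.1669]
eef_rot: [-0.049, 0.708, 0.054, 0.702]
ft_force: [-0.1, -0.6, -0.9]
gripper_width: 0.0003
```

View pics/r_scene.png

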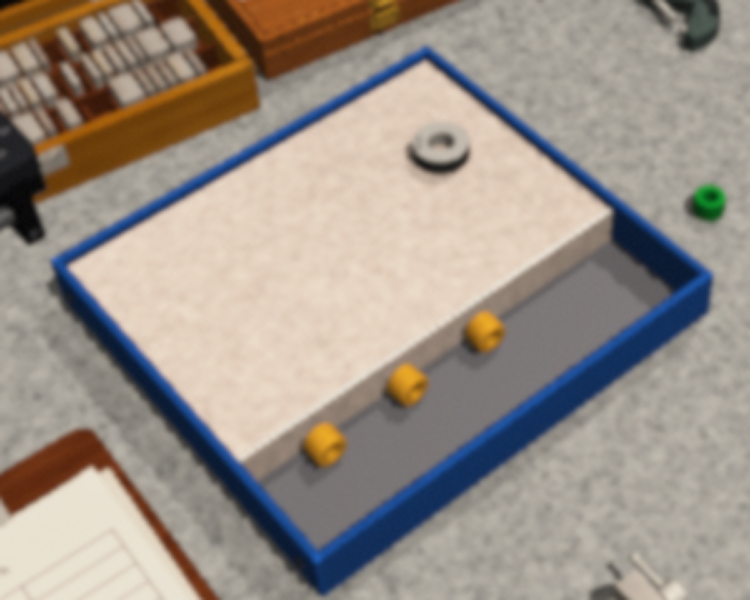

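View pics/r_top.png

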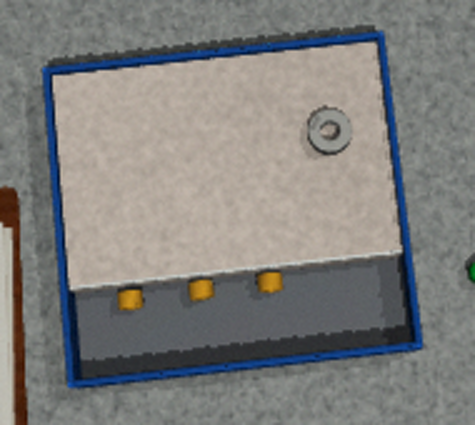

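All three spacers lie in the well, and the ring is still at about (322,192) in the top view, as at the start. The arm is clear of everything, so I'm handing in.

```bash
python3 -m creep '[[[0,0,0],[0,0,0],1],[[0,0,0],[0,0,0],1]]'; python3 -c "
from bench import arm;print(arm.close_job())"
```

```text
time_s: 21.15
tcp_pos: [0.4559, 0.0366, 0.167]
eef_rot: [-0.048, 0.708, 0.051, 0.703]
ft_force: [-0.1, -0.0, 0.7]
gripper_width: 0.0006
the job is handed in; nothing more can be done
None
```

All three brass spacers are in the grey well. I pushed each one slowly across the deck and over the near edge with closed fingertips, with no pinching or lifting. The job was handed in at 21.15 s, against the 48 s limit.

- **Final pictures:** in both views the three spacers lie on the well floor, tipped on their sides. The ring is at the same pixels as at the start, about (322,192) in the top view. The green look-alike was not touched, and the arm was clear of everything.
- **Height reading disagreed:** the fingertips looked higher in the pictures than the reported TCP height implied. A gentle touch of the closed fingertips on bare deck, about 4 N, showed the reported height was about 32 mm too low. I took the pushing height from that contact. The x and y positions agreed with the pictures to within 1–2 mm.
- **Forces:** apart from that touch, every wrist force I read was below 2 N.

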